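Hold the loaded lime squeezer over the rocks glass

ROBOT

A 6-joint arm with a two-finger parallel gripper is mounted at the origin on the work surface. World frame = base frame: x ahead of the robot, y to its left, z up, the work surface at z = 0. Lengths are in m, angles in rad, forces in N, time in s.
With the tool pointing down it reaches from about 0.35 to 0.975 m from the base axis. Payload 4.9 kg.
Tool frame: the origin (TCP) lies midway between the tips of the shut fingers; the grasp point (between the pads) lies 19 mm behind it; z points along the fingers, y is the line along which they close (so a half turn about z gives the same grasp; the last joint's range is limited). The gripper opens to 85 mm and grips with 20 to 120 N. Pads are 22 mm wide; open, the fingers measure 114 mm over their backs; the gripper's body (76 mm by 85 mm) begins 54 mm behind the grasp point. The pads swing forward as they close: fully open they stand 13 mm farther back than shut.
Start: joints at [-0.119, 0.053, 1.613, -0, 1.476, -0.119], TCP at [0.625, 0, 0.231] pointing down, gripper open.
Joint ranges: [-3.01, 3.01], [-1.01, 2.22], [0.06, 2.58], [-1.02, 4.17], [0.09, 2.62], [-3.14, 3.14]. Speed limits (rad/s): [2.57, 2.57, 3.14, 3.14, 3.14, 3.14].

INTERFACE

Orientations are given as a rotation vector (axis times angle).
In Python, from cell import state, read_camera, finish_job gives the robot as it stands.
- The arm moves only by the tool drive_tool, never from a script. Its argument "commands" is a list of rows, each an object with "slide": the shift along the tool's x, y, z in units of 800 mm (1.0 is 800 mm), a list of three; "twist": the turn about the tool's z in units of 180 degrees (1.0 is 180 degrees). In form: [{"slide": [x, y, z], "twist": twist}, ...]. A call has 1 to 10 rows; each row is the pose to reach, as a shift and turn from the pose commanded when the call began, along the tool's axes at that moment, turning the shorter way round; what a row does not reach only later rows make up. A row lasts 1/10 s, in which the tool goes at most 50 mm and 8.59 degrees, less where a joint would pass 70% of its speed; a pose out of reach is approached as far as the arm can. A call with a number of a shift or a turn outside -1 to 1 is refused whole. A call with a gripper value outside its range is refused whole. "hand" is the gripper command: -1 is fully open, 1 is shut, values between are in proportion, set as the call begins (left out, the last holds). The fingers move at their own pace and stop on an object; the grip force is fixed at half the most. Time passes only in rows, so rows that repeat a pose let the fingers close. It gives the time, the measured TCP pose, the force, the opening and the grip force at its end, in the units of the state.
- state(): the state, without advancing time (a new reading comes with each control period).
- read_camera(name): name is "scene" or "side" or "wrist"; returns a dict with "color" (400x640x3 uint8, red, green, blue), "z_map" (400x640 float32, m along the optical axis (not along the pixel's ray), 0 where there is no reading), "K" (3x3 intrinsics, pixels), "k1" (the pictures are not rectified: a ray, as slopes to the right and down, at radius r is drawn at 1 + k1 r^2 times it, then the intrinsics apply), "R" (3x3) and "t" (3): a world point X has camera coordinates R X + t. Camera axes: x right, y down, z forward; pixel columns grow to the right and rows downward; lengths in m; the calibration is good to about 2 mm. A picture is of the moment at which its call begins.
- finish_job(): hands the job in; it is judged then, once.
The state is a dict: "t": time; "joints": joint angles; "joint_velocities": joint speeds; "joint_efforts": joint torques, N m; "position": TCP position; "eef_rot": TCP orientation; "force": force on the tool from outside, world axes, zero at the start; "ft_torque": the same for the moment, N m; "opening": finger opening in m; "gripper_force": force on a finger pad.
Only numpy, scipy, OpenCV 4.12 (cv2) and the standard library are available. Lean on these libraries where they do the work, as an engineer would, in place of code of your own. Each camera call takes 0.05 s, during which the arm holds its last target. There are 200 camera calls.

TASK

Take the loaded lime squeezer gently by its neck, without denting the thin metal or pressing the upper handle down on the lime, and carry it over the standing dominoes to the rocks glass in the drinks well. Finish while still holding it there, level and still, ready for me to squeeze: the bowl centred over the glass with its underside a finger's breadth (about 15 mm) above the rim and not touching. Leave the glass, bottle, bell and every domino standing where they are.

Things in the scene. Friction and masses are not known exactly. Their poses are not given: they have to be found in the camera images.
- squeezer: Bare metal hand lime squeezer loaded with half a lime, 0.31 kg (+-25 %), on the table on its bowl and lower handle's end. Origin: centre of the bowl's underside; z up. Bowl 75 mm across at its rim, 42 mm up. Two handles, one above the other, run to its own -x: the lower slopes down to its end at x = -175 mm. Hinge at x = +40 mm. Thin metal: over 60 N on a finger dents it; grip with 20 to 40 N.
- squeezer_grip (a point): Where to hold it, near its balance point: centre of the lower handle's neck, x = -58 mm and 32.5 mm above the underside; axes as squeezer. The neck is 24 mm wide along y and 12 mm thick (heights 26 to 38 mm). The upper handle passes over it at heights 57 to 67 mm, only 16 mm wide, so fingers straight down either side close on the lower one alone.
- press_arm (a joint): Upper handle, rad: 0 as it rests on the lime, grows as it is pressed down; springs back; 4 N on its end gives 0.06. Above 0.05 juice runs out. It is 16 mm wide, its top at height 67 mm over the grip point rising to 80 mm at its end (x = -172 mm): a hand that comes down too far bears on it.
- glass: Low rocks glass, clear, 84 mm across the rim and 92 mm high, empty, standing free on the floor of the drinks well, 35 mm below the table top (so its rim is 57 mm above the table). Origin: centre of its underside.
- glass_rim (a point): Centre of the glass's mouth, level with the rim; z up.
- bottle: Amber longneck bottle, 62 mm across and 229 mm high, standing free in the same well to the left or right of the glass (sides change from start to start), its mouth 194 mm above the table. Origin: centre of its underside.
- bell: Brass hand bell with wooden handle, 60 mm across and 91 mm high, standing on the table. Origin: centre of its underside.
- well (a point): Centre of the floor of the drinks well, the opening that the dropped flap leaves in the oak table top: 290 mm ahead (x) by 330 mm across (y), 35 mm deep; the table top is at height 0.
- domino0: White domino 1 of the six in a player's hand, standing on its short end in a row between squeezer and well: 28 mm wide (its x), 13 mm thick (its y), 56 mm high, 30 g. Origin: centre of its underside.
- domino1: White domino 2 of the six in a player's hand, standing on its short end in a row between squeezer and well: 28 mm wide (its x), 13 mm thick (its y), 56 mm high, 30 g. Origin: centre of its underside.
- domino2: White domino 3 of the six in a player's hand, standing on its short end in a row between squeezer and well: 28 mm wide (its x), 13 mm thick (its y), 56 mm high, 30 g. Origin: centre of its underside.
- domino3: White domino 4 of the six in a player's hand, standing on its short end in a row between squeezer and well: 28 mm wide (its x), 13 mm thick (its y), 56 mm high, 30 g. Origin: centre of its underside.
- domino4: White domino 5 of the six in a player's hand, standing on its short end in a row between squeezer and well: 28 mm wide (its x), 13 mm thick (its y), 56 mm high, 30 g. Origin: centre of its underside.
- domino5: White domino 6 of the six in a player's hand, standing on its short end in a row between squeezer and well: 28 mm wide (its x), 13 mm thick (its y), 56 mm high, 30 g. Origin: centre of its underside.
There are look-alikes about, which are no part of the job. There is more than one size of the squeezer; the one meant has the size given above.

How it is judged:
On the way:
1. The squeezer is lifted clear of the table in the fingers, higher than the dominoes (height (world z) of squeezer above 0.065 m and contact force between the fingers and squeezer above 2 N), for 0.2 s.
At the end, for the whole second after the job is handed in: Squeezer held at rest in the fingers, level within 8 degrees, bowl within 15 mm of the glass's axis, underside 4 to 30 mm above the rim, touching nothing else; upper handle pressed under 0.05 rad; glass, bottle, bell and dominoes upright (6 degrees), within 12 mm of their places (horizontal distance between squeezer and glass_rim below 0.015 m and z of squeezer in the frame of glass_rim between 0.004 and 0.03 m and angle between squeezer's own z axis and vertical below 0.14 rad and linear speed of squeezer below 0.02 m/s and contact force between the fingers and squeezer above 2 N and contact force between squeezer and glass below 0.2 N and contact force between squeezer and bottle below 0.2 N and contact force between squeezer and bell below 0.2 N and contact force between squeezer and domino0 below 0.2 N and contact force between squeezer and domino1 below 0.2 N and contact force between squeezer and domino2 below 0.2 N and contact force between squeezer and domino3 below 0.2 N and contact force between squeezer and domino4 below 0.2 N and contact force between squeezer and domino5 below 0.2 N and distance of each of glass, bottle, bell, domino0, domino1, domino2, domino3, domino4, domino5 from where it was at the start of the episode below 0.012 m and angle between each of glass, bottle, bell, domino0, domino1, domino2, domino3, domino4, domino5's own z axis and vertical below 0.1 rad and value of joint press_arm below 0.05 rad); the arm keeps its last pose, push and grip.
It fails at once if The metal is dented: fingers press on the squeezer with more than 60 N each (contact force between the fingers and squeezer above 120 N).
It fails at once if The lime is squeezed on the way: upper handle pressed down by more than 0.05 rad (value of joint press_arm above 0.05 rad).
It fails at once if The squeezer touches the glass (contact force between squeezer and glass above 0.5 N).
It fails at once if The glass, bottle, bell or a domino is tipped or shifted by more than 12 mm (angle between any of glass, bottle, bell, domino0, domino1, domino2, domino3, domino4, domino5's own z axis and vertical above 0.2 rad or distance of any of glass, bottle, bell, domino0, domino1, domino2, domino3, domino4, domino5 from where it was at the start of the episode above 0.012 m).
It also fails if it takes over 40 s, if anything falls off the work surface, if the arm or the gripper's body presses on something with over 40 N, if the wrist force passes 120 N, or if a joint passes its speed limit or range.

## Working session

There is one attempt and no reset: what is moved stays moved. The work goes in short steps, Python scripts to look and compute and a tool call to move; the robot and the scene stay as the last step left them, time stands still between calls to the robot, and variables do not carry over. Pictures are saved under pics/ and viewed, at most 10 in all, crops included, and the job is handed in when it is done.

Besides the shell and the picture viewer there is one more tool, called after "Emit:" by a JSON object that holds its "name" and its "arguments". drive_tool: Moves the arm, as the interface text tells. Its arguments: {"type":"object","properties":{"commands":{"type":"array"},"hand":{"type":"number"}},"required":["commands"]}

```bash
mkdir -p pics; cat > h.py <<'E'
import numpy as np, cv2
from cell import state, read_camera, finish_job
def cloud(c):
    # world point per pixel
    v,u=np.mgrid[0:400,0:640].astype(np.float32)
    K=np.array(c["K"]); d=np.array([c["k1"],0,0,0,0],float)
    p=cv2.undistortPoints(np.stack([u.ravel(),v.ravel()],1)[:,None],K,d)[:,0].reshape(400,640,2)
    z=c["z_map"]; P=np.dstack([p[...,0]*z,p[...,1]*z,z])
    W=(P-np.array(c["t"]))@np.array(c["R"]); W[z==0]=np.nan
    return W
def save(n,im,s=1):
    cv2.imwrite("pics/"+n,cv2.resize(im[...,::-1],None,fx=s,fy=s,interpolation=cv2.INTER_CUBIC))
E
python3 - <<'E'
from h import *
for n in ("scene","side"):
    c=read_camera(n); np.savez(""+n+".npz",**c); save(n+".png",c["color"],1.25)
    R=np.array(c["R"]);print(n,c["k1"],-R.T@np.array(c["t"]),R[2])
print(state())
E
```

```text
scene -0.12005195515443177 [ 1.00740455 -0.80759314  0.68322275] [-0.41920656  0.73117076 -0.53819623]
side -0.03538574914602201 [0.01644171 0.79360435 0.6136809 ] [ 0.47297308 -0.70385498 -0.5299855 ]
{'t': 0.1, 'joints': array([-1.19037198e-01,  5.33143948e-02,  1.61416058e+00,  8.06532789e-06,
        1.47598450e+00, -1.18981934e-01]), 'joint_velocities': array([-0.00164795, -0.00096666, -0.00590634,  0.00047274,  0.00107972,
        0.0003786 ]), 'joint_efforts': array([ 6.14647306e-04, -3.94903493e+01, -3.71363103e+01, -4.52310599e-05,
        3.99340541e-03, -4.17574097e-05]), 'position': array([6.24439303e-01, 4.64882769e-05, 2.30169023e-01]), 'eef_rot': array([-2.22046217e+00, -2.22033775e+00,  1.80191107e-03]), 'force': array([-0.40239909,  0.34106063, -0.14964501]), 'ft_torque': array([-0.01529547, -0.0156047 ,  0.02163738]), 'gripper_force': 0.0, 'opening': 0.085645251567008}
```

View pics/scene.png

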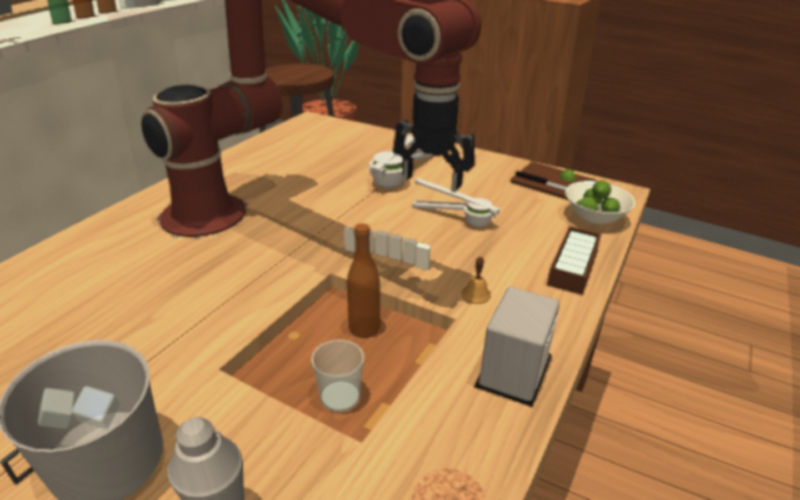

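View pics/side.png

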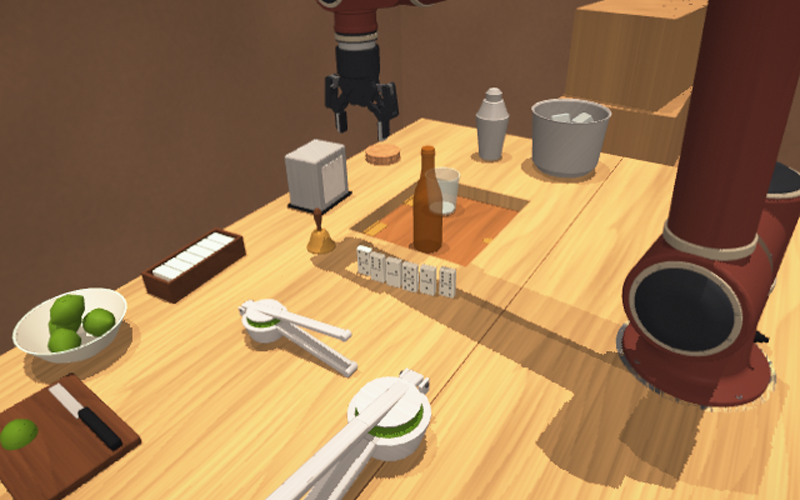

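The scene picture shows squeezers at about (480,213) and (390,170). The side picture shows them at (265,320) and (390,415), with dominoes at (360–455, 250–295), glass (443,190), bottle (428,200) and bell (320,235). I'll measure both squeezers to tell them apart by size.

```bash
python3 - <<'E'
from h import *
for n in ("side","scene"):
    c=dict(np.load(n+".npz")); W=cloud(c); np.save(n+"W.npy",W)
    m=np.isfinite(W[...,2])&(W[...,2]>.008)&(W[...,2]<.25)&(W[...,0]>.2)&(W[...,0]<1.1)&(abs(W[...,1])<.6)
    N,L,S,C=cv2.connectedComponentsWithStats(m.astype(np.uint8))
    print(n)
    for i in range(1,N):
        if S[i,4]<40: continue
        p=W[L==i]; print(S[i][:2],S[i][4],C[i].round(),"lo",np.percentile(p,1,0).round(3),"hi",np.percentile(p,99,0).round(3))
c=dict(np.load("side.npz")); 
save("two.png",c["color"][225:400,150:370],3)
E
```

```text
side
[381  70] 1104 [393.  99.] lo [ 0.577 -0.579  0.011] hi [ 0.653 -0.523  0.186]
[426  83] 2428 [453. 115.] lo [ 0.329 -0.596  0.011] hi [ 0.503 -0.502  0.153]
[227 112] 2626 [253. 146.] lo [ 0.692 -0.17   0.009] hi [0.891 0.071 0.13 ]
[292 115] 336 [306. 122.] lo [ 0.819 -0.446  0.009] hi [ 0.909 -0.352  0.026]
[330 117] 1640 [346. 155.] lo [ 0.523 -0.324  0.01 ] hi [ 0.641 -0.083  0.192]
[113 182] 2375 [154. 211.] lo [0.816 0.158 0.009] hi [0.896 0.347 0.047]
[285 197] 949 [310. 214.] lo [0.459 0.075 0.009] hi [0.589 0.094 0.056]
[336 212] 252 [342. 222.] lo [0.427 0.067 0.009] hi [0.454 0.083 0.055]
[351 213] 262 [358. 224.] lo [0.394 0.053 0.008] hi [0.422 0.07  0.055]
[ 10 230] 3815 [ 57. 260.] lo [0.77  0.422 0.018] hi [0.93  0.579 0.099]
[190 239] 2318 [235. 264.] lo [0.433 0.29  0.01 ] hi [0.647 0.35  0.078]
[212 294] 6179 [292. 350.] lo [0.263 0.328 0.021] hi [0.354 0.573 0.106]
[ 32 298] 1810 [ 72. 328.] lo [0.595 0.555 0.01 ] hi [0.792 0.6   0.03 ]
scene
[323 108] 46 [327. 113.] lo [0.304 0.449 0.084] hi [0.327 0.511 0.099]
[329 119] 70 [335. 123.] lo [0.306 0.489 0.011
[... 235 characters left out ...]
35 0.171]
[275 178] 2472 [299. 213.] lo [ 0.398 -0.149  0.009] hi [0.588 0.085 0.194]
[438 180] 1457 [459. 207.] lo [0.82  0.149 0.01 ] hi [0.9   0.342 0.046]
[370 205] 399 [381. 226.] lo [0.69  0.02  0.008] hi [0.738 0.057 0.09 ]
[381 229] 4109 [415. 274.] lo [ 0.812 -0.181  0.009] hi [ 0.902 -0.064  0.131]
[ 27 272] 5514 [ 88. 313.] lo [ 0.329 -0.599  0.019] hi [ 0.513 -0.508  0.156]
[249 272] 1391 [270. 293.] lo [ 0.574 -0.328  0.009] hi [ 0.654 -0.248  0.059]
[ 56 332] 190 [ 64. 342.] lo [ 0.337 -0.6    0.008] hi [ 0.356 -0.572  0.04 ]
[134 334] 2667 [168. 367.] lo [ 0.6  -0.6   0.07] hi [ 0.663 -0.535  0.19 ]
[330 375] 1141 [358. 389.] lo [ 0.822 -0.425  0.023] hi [ 0.903 -0.361  0.028]
```

View pics/two.png

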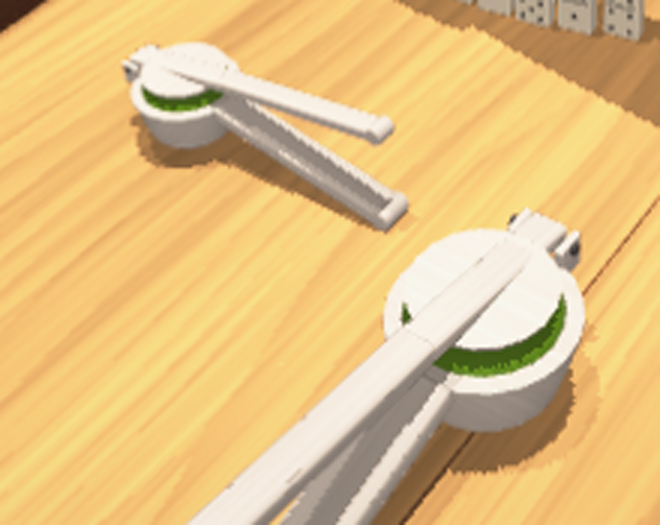

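The candidates are the near squeezer at side (390,415) and the one at side (265,320). The near one is too big, being 106 mm high with a bowl well over 75 mm. The other is 215 mm long and 78 mm high, which matches the given size, and the crop confirms its shape and the lime. So the target is the one at x 0.43–0.65, y 0.29–0.35. Next I'll get exact poses.

```bash
python3 - <<'E'
from h import *
from scipy.optimize import least_squares
def circ(p):
    f=least_squares(lambda q:np.hypot(p[:,0]-q[0],p[:,1]-q[1])-q[2],[*p[:,:2].mean(0),.04],loss="soft_l1",f_scale=.002); return f.x.round(4),len(p)
def sel(W,x,y,z):
    m=np.ones(W.shape[:2],bool)
    for k,(a,b) in enumerate((x,y,z)): m&=(W[...,k]>a)&(W[...,k]<b)
    return W[m]
S,C=np.load("sideW.npy"),np.load("sceneW.npy")
for n,W in (("side",S),("scene",C)):
    print(n)
    p=sel(W,(.42,.53),(.25,.36),(.045,.09))
    if len(p)>20:
        q=p[:,:2]; l=cv2.fitLine(q.astype(np.float32),cv2.DIST_HUBER,0,.01,.01).ravel(); print(" upper handle",l,"yaw",np.arctan(l[1]/l[0]),"end",q[:,0].min(),len(p), p[q[:,0]<.46].mean(0))
    p=sel(W,(.42,.53),(.25,.36),(.006,.04))
    if len(p)>20:
        q=p[:,:2]; l=cv2.fitLine(q.astype(np.float32),cv2.DIST_HUBER,0,.01,.01).ravel(); print(" lower",l,np.arctan(l[1]/l[0]),q[:,0].min(),len(p))
    for z in ((.012,.02),(.02,.03),(.03,.041)):
        p=sel(W,(.54,.66),(.25,.4),z); print(" bowl",z,circ(p) if len(p)>10 else len(p), p.min(0).round(3) if len(p) else "", p.max(0).round(3) if len(p) else "")
    p=sel(W,(.45,.75),(-.4,.02),(.045,.058)); p=p[p[:,1]<-.2]
    print(" glass rim",circ(p) if len(p)>10 else len(p), p.min(0).round(3),p.max(0).round(3))
    for z in ((-.02,.05),(.12,.2)):
        p=sel(W,(.45,.75),(-.2,.03),z); print(" bottle",z,circ(p),p.min(0).round(3),p.max(0).round(3))
    p=sel(W,(.67,.78),(0,.1),(.005,.1)); print(" bell",p.min(0).round(3),p.max(0).round(3))
E
```

```text
side
 upper handle [0.9997696  0.02146436 0.49497703 0.3172334 ] yaw 0.02146601 end 0.4331502357758867 382 [0.44445623 0.3151538  0.07530685]
 lower [0.9997215  0.02359711 0.47877687 0.3161992 ] 0.023599299 0.42957780289385494 638
 bowl (0.012, 0.02) (array([0.6068, 0.315 , 0.0311]), 55) [0.575 0.313 0.012] [0.617 0.347 0.02 ]
 bowl (0.02, 0.03) (array([0.6085, 0.312 , 0.0369]), 80) [0.541 0.32  0.02 ] [0.617 0.35  0.03 ]
 bowl (0.03, 0.041) (array([0.6067, 0.2776, 0.0685]), 221) [0.54  0.282 0.03 ] [0.651 0.354 0.041]
 glass rim (array([ 0.6123, -0.2829,  0.0404]), 131) [ 0.569 -0.327  0.045] [ 0.647 -0.242  0.057]
 bottle (-0.02, 0.05) (array([ 0.6324, -0.0982,  0.1052]), 2144) [ 0.45 -0.2  -0.02] [0.75 0.03 0.05]
 bottle (0.12, 0.2) (array([ 0.5523, -0.1136,  0.0122]), 355) [ 0.534 -0.127  0.12 ] [ 0.568 -0.095  0.194]
 bell [0.682 0.032 0.005] [0.732 0.082 0.09 ]
scene
 upper handle [0.99999607 0.00280211 0.46434218 0.30603987] yaw 0.0028021117 end 0.4306264953665998 141 [0.44575353 0.30645559 0.07495965]
 lower [0.9999958  0.00288243 0.47707927 0.301939  ] 0.0028824366 0.43016965324534795 173
 bowl (0.012, 0.02) (array([0.6046, 0.3122, 0.0299]), 42) [0.579 0.28  0.012] [0.634 0.31  0.02 ]
 bowl (0.02, 0.03) (array([0.5945, 0.335 , 0.055 ]), 61) [0.542 0.277 0.02 ] [0.637 0.31  0.03 ]
 bowl (0.03, 0.041) (array([0.5973, 0.3363, 0.0558]), 104) [0.54  0.278 0.03 ] [0.652 0.326 0.041]
 glass rim (array([ 0.6137, -0.288 ,  0.0397]), 438) [ 0.571 -0.33   0.045] [ 0.655 -0.245  0.058]
 bottle (-0.02, 0.05) (array([ 0.6452, -0.0914,  0.1002]), 3659) [ 0.45 -0.2  -0.02] [0.75 0.03 0.05]
 bottle (0.12, 0.2) (array([ 0.5533, -0.12  ,  0.0125]), 475) [ 0.537 -0.14   0.12 ] [ 0.573 -0.105  0.195]
 bell [0.685 0.016 0.005] [0.742 0.065 0.092]
```

Target bowl is at (0.606,0.313), yaw about 0.01, so the grip point is near (0.548,0.312). The glass rim is at (0.613,−0.286) and the bottle at (0.553,−0.117). I'll move above the grip point and look with the wrist camera.

Emit:
{"name": "drive_tool", "arguments": {"commands": [{"slide":[0.39,-0.095,0.03],"twist":0.5},{"slide":[0.39,-0.095,0.03],"twist":0.5},{"slide":[0.39,-0.095,0.03],"twist":0.5},{"slide":[0.39,-0.095,0.03],"twist":0.5},{"slide":[0.39,-0.095,0.03],"twist":0.5},{"slide":[0.39,-0.095,0.03],"twist":0.5},{"slide":[0.39,-0.095,0.03],"twist":0.5},{"slide":[0.39,-0.095,0.03],"twist":0.5},{"slide":[0.39,-0.095,0.03],"twist":0.5},{"slide":[0.39,-0.095,0.03],"twist":0.5}], "hand": -1}}

```text
t: 1.1
position: [0.5484, 0.3124, 0.2065]
eef_rot: [3.137, 0.168, -0.002]
force: [0.0, 0.2, -0.1]
opening: 0.0852
gripper_force: 0.0
```

Emit:
{"name": "drive_tool", "arguments": {"commands": [{"slide":[0,0,0],"twist":0.023},{"slide":[0,0,0],"twist":0.023},{"slide":[0,0,0],"twist":0.023}]}}

```text
t: 1.4
position: [0.5488, 0.3119, 0.2068]
eef_rot: [3.141, 0.065, -0.001]
force: [0.5, 0.7, -0.0]
opening: 0.0854
gripper_force: 0.0
```

```bash
python3 - <<'E'
from h import *
from scipy.spatial.transform import Rotation as Ro
s=state(); print(s["position"],Ro.from_rotvec(s["eef_rot"]).as_matrix().round(4),s["joints"].round(2),s["t"])
c=read_camera("wrist"); W=cloud(c); np.savez("w1.npz",W=W,**c); save("w1.png",c["color"],1.25)
m=np.isfinite(W[...,2])&(W[...,2]>.01)&(W[...,2]<.1)&(W[...,0]>.4)&(W[...,0]<.7)&(W[...,1]>.2)&(W[...,1]<.42)
p=W[m]; print(len(p),p.min(0),p.max(0))
for a,b in ((.44,.45),(.46,.47),(.48,.49),(.5,.51),(.52,.53),(.54,.55),(.56,.57)):
    for z in ((.01,.04),(.05,.09)):
        q=p[(p[:,0]>a)&(p[:,0]<b)&(p[:,2]>z[0])&(p[:,2]<z[1])]
        if len(q)>5: print(a,z,np.percentile(q[:,1],[2,98]).round(4),q[:,2].mean().round(4),len(q))
E
```

```text
[0.54878074 0.31189337 0.20684965] [[ 9.991e-01  4.160e-02 -7.000e-04]
 [ 4.160e-02 -9.991e-01 -3.000e-04]
 [-7.000e-04  3.000e-04 -1.000e+00]] [0.4  0.08 1.62 0.   1.44 1.93] 1.4
7857 [0.43020225 0.2771433  0.01110815] [0.65155574 0.3508337  0.07975359]
0.44 (0.01, 0.04) [0.2989 0.3221] 0.0138 25
0.44 (0.05, 0.09) [0.3032 0.3188] 0.0766 156
0.46 (0.01, 0.04) [0.2998 0.3225] 0.0185 25
0.46 (0.05, 0.09) [0.3039 0.3184] 0.0742 137
0.48 (0.01, 0.04) [0.2997 0.3229] 0.0225 28
0.48 (0.05, 0.09) [0.3041 0.3192] 0.0721 148
0.5 (0.01, 0.04) [0.3001 0.3234] 0.0278 43
0.5 (0.05, 0.09) [0.3042 0.3198] 0.07 163
0.52 (0.01, 0.04) [0.301  0.3238] 0.0324 45
0.52 (0.05, 0.09) [0.305  0.3195] 0.0681 159
0.54 (0.01, 0.04) [0.301  0.3242] 0.0369 51
0.54 (0.05, 0.09) [0.3049 0.3202] 0.0661 178
0.56 (0.01, 0.04) [0.3011 0.3247] 0.0391 12
0.56 (0.05, 0.09) [0.3058 0.3209] 0.0638 182
```

View pics/w1.png

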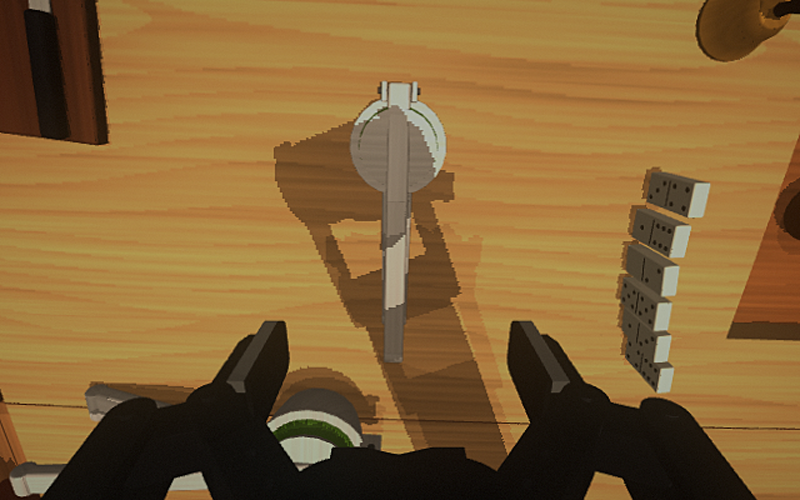

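The wrist picture shows the squeezer at (398,140), handle running straight down to (393,355) between the open fingers. The axis yaw is about 0.02, and the grip point is (0.548,0.3127). I'll descend partway and check.

Emit:
{"name": "drive_tool", "arguments": {"commands": [{"slide":[-0.001,-0.001,0.05],"twist":0.007},{"slide":[-0.001,-0.001,0.1],"twist":0.007},{"slide":[-0.001,-0.001,0.15],"twist":0.007},{"slide":[-0.001,-0.001,0.18],"twist":0.007},{"slide":[-0.001,-0.001,0.18],"twist":0.007},{"slide":[-0.001,-0.001,0.18],"twist":0.007}], "hand": -1}}

```text
t: 2.05
position: [0.5483, 0.3128, 0.0636]
eef_rot: [3.141, 0.029, -0.0]
force: [-0.4, 0.5, 0.8]
opening: 0.0855
gripper_force: 0.0
```

Emit:
{"name": "drive_tool", "arguments": {"commands": [{"slide":[0,0,0.02],"twist":0},{"slide":[0,0,0.04],"twist":0},{"slide":[0,0,0.055],"twist":0},{"slide":[0,0,0.064],"twist":0},{"slide":[0,0,0.064],"twist":0},{"slide":[0,0,0.064],"twist":0}]}}

```text
t: 2.65
position: [0.5482, 0.3128, 0.012]
eef_rot: [3.141, 0.028, -0.0]
force: [-0.1, -0.4, -0.3]
opening: 0.0853
gripper_force: 0.0
```

Emit:
{"name": "drive_tool", "arguments": {"commands": [{"slide":[0,0,0],"twist":0},{"slide":[0,0,0],"twist":0},{"slide":[0,0,0],"twist":0},{"slide":[0,0,0],"twist":0},{"slide":[0,0,0],"twist":0},{"slide":[0,0,0],"twist":0},{"slide":[0,0,0],"twist":0},{"slide":[0,0,0],"twist":0}], "hand": 0.3}}

```text
t: 3.45
position: [0.5481, 0.3128, 0.0121]
eef_rot: [-3.141, -0.028, 0.0]
force: [-0.6, -0.0, -0.0]
opening: 0.0297
gripper_force: 0.0
```

Emit:
{"name": "drive_tool", "arguments": {"commands": [{"slide":[0,0,0],"twist":0},{"slide":[0,0,0],"twist":0},{"slide":[0,0,0],"twist":0}], "hand": 0.42}}

```text
t: 3.75
position: [0.5481, 0.3129, 0.0121]
eef_rot: [-3.141, -0.028, -0.0]
force: [0.0, -0.1, -0.3]
opening: 0.0249
gripper_force: 0.4
```

Emit:
{"name": "drive_tool", "arguments": {"commands": [{"slide":[0,0,0],"twist":0},{"slide":[0,0,0],"twist":0},{"slide":[0,0,0],"twist":0}], "hand": 0.45}}

```text
t: 4.05
position: [0.5482, 0.313, 0.0122]
eef_rot: [-3.141, -0.028, -0.0]
force: [-0.2, 0.5, 0.5]
opening: 0.0239
gripper_force: 13.5
```

Emit:
{"name": "drive_tool", "arguments": {"commands": [{"slide":[0,0,0],"twist":0},{"slide":[0,0,0],"twist":0},{"slide":[0,0,0],"twist":0}], "hand": 0.48}}

```text
t: 4.35
position: [0.5482, 0.3129, 0.0122]
eef_rot: [-3.141, -0.029, -0.0]
force: [-1.3, 2.3, 2.0]
opening: 0.0234
gripper_force: 46.9
```

Emit:
{"name": "drive_tool", "arguments": {"commands": [{"slide":[0,0,0],"twist":0},{"slide":[0,0,0],"twist":0},{"slide":[0,0,0],"twist":0}], "hand": 0.468}}

```text
t: 4.65
position: [0.5482, 0.3129, 0.0123]
eef_rot: [-3.141, -0.028, -0.0]
force: [-1.3, 2.6, 2.1]
opening: 0.0232
gripper_force: 47.0
```

Emit:
{"name": "drive_tool", "arguments": {"commands": [{"slide":[0,0,0],"twist":0},{"slide":[0,0,0],"twist":0},{"slide":[0,0,0],"twist":0}], "hand": 0.456}}

```text
t: 4.95
position: [0.5482, 0.3129, 0.0122]
eef_rot: [-3.141, -0.028, -0.0]
force: [-2.0, 2.6, 2.4]
opening: 0.0235
gripper_force: 36.6
```

Grip is 37 N, inside the 20–40 N band. Now a slow lift.

Emit:
{"name": "drive_tool", "arguments": {"commands": [{"slide":[0,0,-0.005],"twist":0},{"slide":[0,0,-0.012],"twist":0},{"slide":[0,0,-0.025],"twist":0},{"slide":[0,0,-0.045],"twist":0},{"slide":[0,0,-0.07],"twist":0},{"slide":[0,0,-0.09],"twist":0},{"slide":[0,0,-0.1],"twist":0},{"slide":[0,0,-0.1],"twist":0},{"slide":[0,0,-0.1],"twist":0}]}}

```text
t: 5.85
position: [0.5479, 0.3126, 0.0918]
eef_rot: [3.141, 0.028, -0.001]
force: [-0.1, 0.4, -4.3]
opening: 0.0235
gripper_force: 35.9
```

```bash
python3 - <<'E'
from h import *
s=state(); print(s["position"],s["force"],s["ft_torque"],s["gripper_force"])
c=read_camera("wrist"); W=cloud(c)
p=W[np.isfinite(W[...,2])&(W[...,2]>.04)&(W[...,2]<.2)&(W[...,0]>.42)&(W[...,0]<.68)&(W[...,1]>.26)&(W[...,1]<.37)]
print(p.min(0),p.max(0))
for a in (.44,.46,.48,.5,.52): 
    q=p[(abs(p[:,0]-a)<.006)&(abs(p[:,1]-.3115)<.006)]; q=q[q[:,2]>.13]; print(a,len(q),q.mean(0).round(4))
r=p[p[:,0]>.59]; print("bowl",np.percentile(r,[1,99],axis=0).round(4))
c=read_camera("side"); save("s2.png",c["color"][120:340,100:420],2.4)
E
```

```text
[0.54785582 0.31261187 0.0918109 ] [-0.07426966  0.41594227 -4.31475935] [ 0.0559963   0.04634168 -0.02884815] 35.93725383281708
[0.49136808 0.26000452 0.09739482] [0.65123464 0.36999484 0.18480972]
0.44 0 [nan nan nan]
0.46 0 [nan nan nan]
0.48 0 [nan nan nan]
0.5 0 [nan nan nan]
0.52 0 [nan nan nan]
bowl [[0.5907 0.279  0.1198]
 [0.6492 0.348  0.1395]]<stdin>:7: RuntimeWarning: Mean of empty slice.
  ret = um.true_divide(
```

View pics/s2.png

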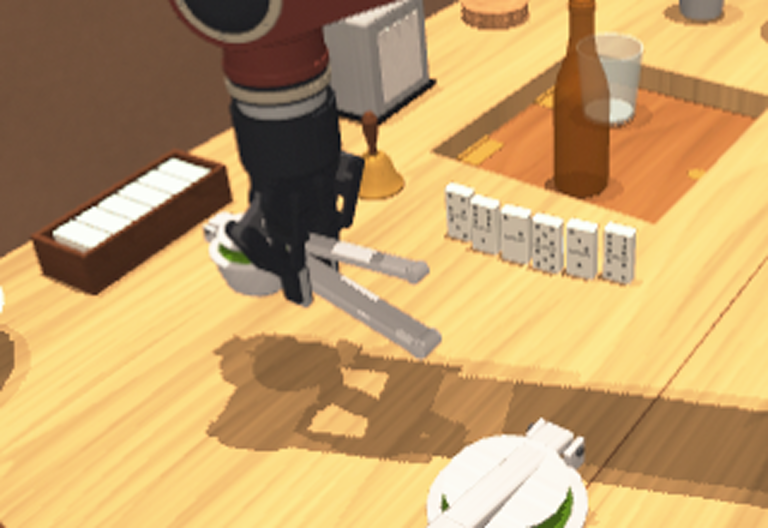

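The crop shows the squeezer hanging level in the fingers, with the bowl at (245,255) and the handles at (370,300), and all dominoes standing. I'll raise it above the bottle's height, then traverse.

Emit:
{"name": "drive_tool", "arguments": {"commands": [{"slide":[0,0,-0.02],"twist":0},{"slide":[0,0,-0.05],"twist":0},{"slide":[0,0,-0.09],"twist":0},{"slide":[0,0,-0.13],"twist":0},{"slide":[0,0,-0.17],"twist":0},{"slide":[0,0,-0.195],"twist":0},{"slide":[0,0,-0.206],"twist":0},{"slide":[0,0,-0.206],"twist":0}]}}

```text
t: 6.75
position: [0.5488, 0.313, 0.259]
eef_rot: [-3.14, -0.028, -0.005]
force: [-0.1, -0.1, -2.8]
opening: 0.0231
gripper_force: 35.9
```

Emit:
{"name": "drive_tool", "arguments": {"commands": [{"slide":[0,0.01,0],"twist":0},{"slide":[0,0.03,0],"twist":0},{"slide":[0,0.06,0],"twist":0},{"slide":[0,0.1,0],"twist":0},{"slide":[0,0.14,0],"twist":0},{"slide":[0,0.18,0],"twist":0},{"slide":[0,0.22,0],"twist":0},{"slide":[0,0.26,0],"twist":0},{"slide":[0,0.3,0],"twist":0},{"slide":[0,0.33,0],"twist":0}]}}

```text
t: 7.75
position: [0.5516, 0.0459, 0.2551]
eef_rot: [3.141, 0.025, -0.005]
force: [-0.2, 0.6, -2.8]
opening: 0.0232
gripper_force: 35.9
```

Emit:
{"name": "drive_tool", "arguments": {"commands": [{"slide":[0,0.03,0],"twist":0},{"slide":[0,0.07,0],"twist":0},{"slide":[-0.005,0.11,0],"twist":0},{"slide":[-0.005,0.16,0],"twist":0},{"slide":[-0.005,0.21,0],"twist":0},{"slide":[-0.005,0.26,0],"twist":0},{"slide":[-0.005,0.31,0],"twist":0},{"slide":[-0.005,0.36,0],"twist":0},{"slide":[-0.005,0.4,0],"twist":0},{"slide":[-0.005,0.42,0],"twist":0}]}}

```text
t: 8.75
position: [0.553, -0.2902, 0.2549]
eef_rot: [-3.141, -0.023, 0.005]
force: [0.9, -0.2, -3.8]
opening: 0.0235
gripper_force: 35.9
```

Emit:
{"name": "drive_tool", "arguments": {"commands": [{"slide":[0,0,0],"twist":0},{"slide":[0,0,0],"twist":0},{"slide":[0,0,0],"twist":0}]}}

```text
t: 9.05
position: [0.5548, -0.286, 0.2565]
eef_rot: [-3.14, -0.03, 0.001]
force: [-0.7, -0.6, -3.9]
opening: 0.0235
gripper_force: 35.9
```

```bash
python3 - <<'E'
from h import *
s=state(); print(s["position"],s["eef_rot"],s["gripper_force"],s["t"])
c=read_camera("wrist"); W=cloud(c); save("w3.png",c["color"],1.25)
r=W[np.isfinite(W[...,2])&(W[...,2]>.235)&(W[...,2]<.36)&(W[...,0]>.59)&(W[...,0]<.68)]
print("bowl",np.percentile(r,[1,99],axis=0).round(4))
g=W[np.isfinite(W[...,2])&(W[...,2]>.045)&(W[...,2]<.062)&(W[...,0]>.5)&(W[...,0]<.72)&(W[...,1]<-.2)&(W[...,1]>-.38)]
print("rim",len(g),g.min(0).round(4),g.max(0).round(4))
c=read_camera("scene"); W=cloud(c); save("s3.png",c["color"],1.25); np.save("s3W.npy",W)
E
```

```text
[ 0.55484206 -0.2859614   0.25647858] [-3.14047858e+00 -3.03211639e-02  9.71001223e-04] 35.865007638931274 9.05
bowl [[ 0.5909 -0.3194  0.2845]
 [ 0.6561 -0.2507  0.3052]]Traceback (most recent call last):
  File "<stdin>", line 7, in <module>
    return umr_minimum(a, axis, None, out, keepdims, initial, where)
ValueError: zero-size array to reduction operation minimum which has no identity
```

View pics/w3.png

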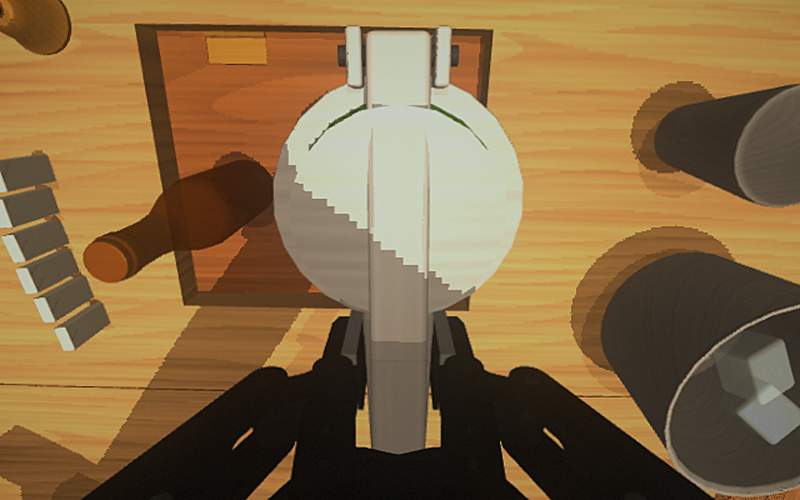

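The wrist picture shows the bowl (398,195) covering the glass, with the bottle at (180,220) clear to the left and the dominoes standing. I'll descend to just above the glass and check from the fixed cameras.

Emit:
{"name": "drive_tool", "arguments": {"commands": [{"slide":[0,0.001,0.02],"twist":0},{"slide":[0,0.001,0.05],"twist":0},{"slide":[0,0.001,0.09],"twist":0},{"slide":[0,0.001,0.13],"twist":0},{"slide":[0,0.001,0.16],"twist":0},{"slide":[0,0.001,0.18],"twist":0},{"slide":[0,0.001,0.186],"twist":0},{"slide":[0,0.001,0.186],"twist":0},{"slide":[0,0.001,0.186],"twist":0}]}}

```text
t: 10.0
position: [0.556, -0.2885, 0.1098]
eef_rot: [3.14, 0.029, 0.004]
force: [0.3, -0.5, -2.7]
opening: 0.0236
gripper_force: 35.8
```

```bash
python3 - <<'E'
from h import *
from scipy.optimize import least_squares
s=state(); print(s["position"],s["eef_rot"],s["gripper_force"],s["t"])
for n in ("scene","side"):
    c=read_camera(n); W=cloud(c)
    if n=="scene": save("s4.png",c["color"][190:350,180:400],3.5)
    B=(W[...,0]>.53)&(W[...,0]<.69)&(W[...,1]>-.36)&(W[...,1]<-.2)
    def circ(p,r):
        f=least_squares(lambda q:np.hypot(p[:,0]-q[0],p[:,1]-q[1])-r,[.613,-.286],loss="soft_l1",f_scale=.002); return f.x.round(4),len(p)
    g=W[B&(W[...,2]>.04)&(W[...,2]<.058)]
    print(n,"glass",len(g),circ(g,.041) if len(g)>30 else "")
    b=W[B&(W[...,2]>.125)&(W[...,2]<.134)&(W[...,0]>.58)]
    print(" bowl",len(b),circ(b,.037) if len(b)>20 else "",b.min(0).round(3),b.max(0).round(3))
    h=W[B&(W[...,2]>.08)&(W[...,2]<.2)&(W[...,0]>.59)]; print(" bowl z pct",np.percentile(h[:,2],[0,1,5,50,99]).round(4))
    k=W[(W[...,0]>.42)&(W[...,0]<.53)&(W[...,1]>-.32)&(W[...,1]<-.25)&(W[...,2]>.07)&(W[...,2]<.2)]
    e=k[k[:,0]<.455]; print(" handle end z",np.percentile(e[:,2],[1,99]).round(4) if len(e) else "",len(e),k[:,0].min() if len(k) else "")
E
```

```text
[ 0.55601469 -0.28851848  0.10977845] [3.13985024 0.0288124  0.00357455] 35.81233263015747 10.0
scene glass 492 (array([ 0.6136, -0.288 ]), 492)
 bowl 101 (array([ 0.613 , -0.2848]), 101) [ 0.593 -0.323  0.125] [ 0.66  -0.276  0.134]
 bowl z pct [0.1052 0.1089 0.1155 0.1465 0.1595]
 handle end z [0.1005 0.1775] 111 0.4401251235817281
side glass 179 (array([ 0.6138, -0.2826]), 179)
 bowl 49 (array([ 0.6167, -0.288 ]), 49) [ 0.581 -0.297  0.125] [ 0.659 -0.249  0.134]
 bowl z pct [0.0944 0.0977 0.1056 0.1405 0.1557]
 handle end z [0.0968 0.1753] 87 0.4376806807590983
```

View pics/s4.png

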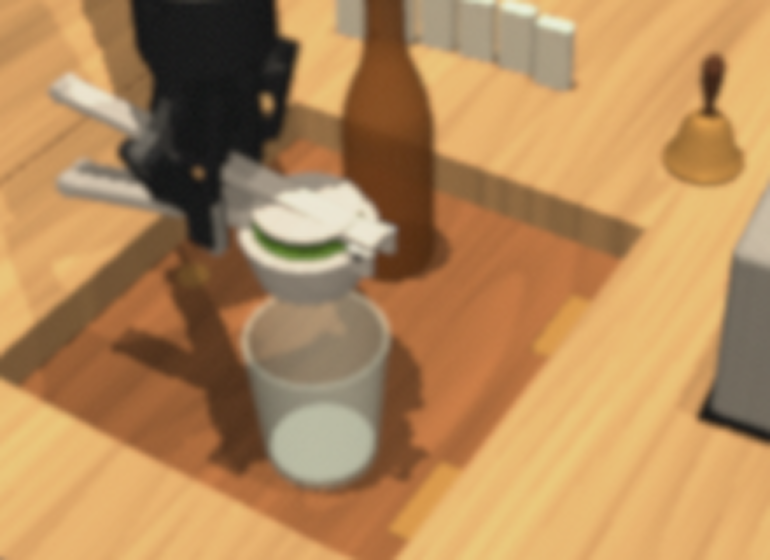

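The bowl is level at (310,240) above the glass mouth (315,335). Bowl and glass axes agree within about 2 mm, and the underside is at z ≈ 0.0975. A final 25 mm descent remains.

Emit:
{"name": "drive_tool", "arguments": {"commands": [{"slide":[0,0,0.005],"twist":0},{"slide":[0,0,0.012],"twist":0},{"slide":[0,0,0.02],"twist":0},{"slide":[0,0,0.027],"twist":0},{"slide":[0,0,0.03],"twist":0},{"slide":[0,0,0.03],"twist":0},{"slide":[0,0,0.03],"twist":0},{"slide":[0,0,0.03],"twist":0},{"slide":[0,0,0.03],"twist":0}]}}

```text
t: 11.0
position: [0.5553, -0.2882, 0.0845]
eef_rot: [3.141, 0.028, 0.001]
force: [-0.8, -0.2, -3.0]
opening: 0.0237
gripper_force: 35.9
```

```bash
python3 - <<'E'
from h import *
s=state(); print(s["position"],s["eef_rot"],s["gripper_force"],s["t"],abs(s["joint_velocities"]).max())
c=read_camera("side"); save("s5.png",c["color"][90:250,240:460],3.5); W=cloud(c)
k=W[(W[...,0]>.42)&(W[...,0]<.455)&(W[...,1]>-.32)&(W[...,1]<-.25)&(W[...,2]>.05)&(W[...,2]<.2)]; print(np.percentile(k[:,2],[1,99]))
E
```

```text
[ 0.55528152 -0.2881637   0.08454807] [3.14101658e+00 2.84344989e-02 9.57561549e-04] 35.856361985206604 11.0 0.0021690347081500805
[0.07310003 0.14960992]
```

View pics/s5.png

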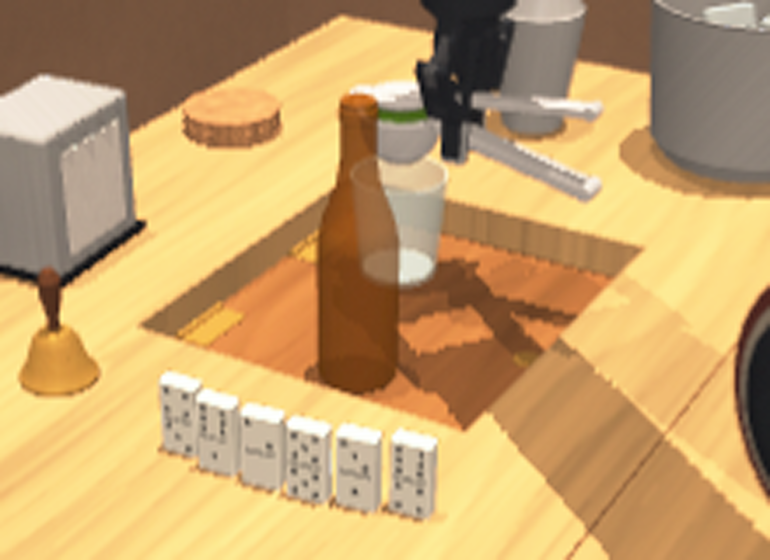

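The final picture shows the bowl (405,140) just above the glass rim (400,170). The underside is about 15 mm clear, the arm is still, and the bottle, bell and dominoes are all standing. Handing in.

```bash
python3 -c "
from cell import finish_job
print(finish_job())"
```

```text
the job is handed in; nothing more can be done
None
```

I've handed the job in: the squeezer is held level and still at about 36 N, with its bowl within about 3 mm of the glass's centre and its underside about 15 mm above the rim. The grip peaked briefly at 47 N, above your 20–40 N guide but under the 60 N dent limit. In the last pictures the glass, bottle, bell and dominoes are all standing; the hand-in returned no verdict.

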